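# Try the coarse comb leaf in a spindle's thread

### The arm

A 7-joint arm with a two-finger parallel gripper is mounted at the origin on a cart in front of the work surface, level with it; the furniture and walls round the work are solid. World frame = base frame: x ahead of the robot, y to its left, z up, the work surface at z = 0. Lengths are in m, angles in rad, forces in N, time in s.
With the tool pointing down it reaches from about 0.35 to 0.9 m from the base axis. Payload 8.1 kg.
Tool frame: the origin (TCP) lies midway between the tips of the shut fingers; the grasp point (between the pads) lies 19 mm behind it; z points along the fingers, y is the line along which they close (so a half turn about z gives the same grasp; the last joint's range is limited). The gripper opens to 92 mm and grips with 3 to 60 N. Pads are 19 mm wide; open, the fingers measure 130 mm over their backs; the gripper's body (75 mm by 190 mm) begins 47 mm behind the grasp point.
Start: joints at [-0.103, 0.434, 0.025, 1.573, -0.012, 1.134, -0.075], TCP at [0.625, -0, 0.227] pointing down, gripper open.
Joint ranges: [-2.62, 2.62], [-0.44, 2.09], [-1.27, 1.32], [0.08, 2.57], [-1.32, 4.46], [0.12, 2], [-2.74, 2.74]. Speed limits (rad/s): [2.22, 2.22, 3.01, 3.01, 3.14, 3.14, 3.14].

### API

Orientations are given as a rotation vector (axis times angle).
In Python, from bench import ctrl gives the robot as it stands.
- The arm moves only by the tool step_hand, called after "Emit:" by a JSON object that holds its "op" and its "data", one argument or row to a line. Schema: {"type":"object","properties":{"steps":{"type":"object","properties":{"offsets":{"type":"array","items":{"type":"array","items":{"type":"number"},"minItems":7,"maxItems":7},"minItems":1,"maxItems":12}},"additionalProperties":false,"required":["offsets"]},"force":{"type":"number"},"only":{"type":"string"},"quiet":{"type":"boolean"},"lines":{"type":"string"}},"required":["steps"],"additionalProperties":false}. steps is an object whose key "offsets" holds a list of rows, 1 to 12 of them, each of 7 numbers: the finger opening in m, then dx, dy, dz in m, then a rotation vector rx, ry, rz in rad; each row is the pose to reach, as a shift and turn from the pose commanded when the call began, along the tool's axes at that moment; what a row does not reach only later rows make up. A row lasts 1/8 s, in which the tool goes at most 0.0625 m and 0.188 rad, less where a joint would pass 70% of its speed; a pose out of reach is approached as far as the arm can. The fingers move at their own pace and stop on an object; force is the grip in N (left out, the last holds). Time passes only in rows, so rows that do not move let the fingers close. The tool returns the time, the measured TCP pose, the force, the opening and the grip force at its end. only (a regular expression) keeps the lines of the reply that match it, lines (a string "A,B") keeps lines A to B, and quiet returns only ok. Input that does not fit is refused with a message, and nothing moves.
- ctrl.read_state(): the state, without advancing time (a new reading comes with each control period).
- ctrl.get_image(name): name is "side" or "top" or "wrist"; returns the picture (400x640x3 uint8, red, green, blue); there is no depth.
- ctrl.get_calibration(name): a dict with "K" (3x3 intrinsics, pixels), "camera_from_world" (4x4, takes a point from world to camera coordinates); the wrist camera has in their place "tool_from_camera" (4x4, takes a point from camera to tool coordinates, whose origin is the TCP and whose axes are the flange's). Camera axes: x right, y up, looking along -z (the intrinsics and any distortion apply to the point x, -y, -z); pixel columns grow to the right and rows downward; lengths in m; the calibration is good to about 2 mm. A picture is of the moment at which its call begins: read the wrist's pose just before it. get_calibration takes no time and is no camera call.
- ctrl.hand_in(): hands the job in; it is judged then, once.
The state is a dict: "clock": time; "joint_positions": joint angles; "joint_velocities": joint speeds; "joint_torque": joint torques, N m; "ee_pos": TCP position; "eef_rot": TCP orientation; "wrist_force": force on the tool from outside, world axes, zero at the start; "ft_torque": the same for the moment, N m; "opening": finger opening in m; "grip_force": force on a finger pad.
Only numpy, scipy, OpenCV 4.12 (cv2) and the standard library are available. Lean on these libraries where they do the work, as an engineer would, in place of code of your own. Each camera call takes 0.05 s, during which the arm holds its last target. There are 200 camera calls.

### The job

Check the thread of the jack spindle that is clamped in the vee blocks: take the coarse thread comb leaf (the longest of the three in the wooden stand), feel it gently, teeth down, into the thread along the top of the spindle until it sits flat over its whole length with every tooth home, and keep it lightly pressed there for a second. Never force the ground teeth. Then put the leaf back in its own slot of the stand, without disturbing the other leaves or the things lying about.

Things in the scene. Friction and masses are not known exactly. Their poses are not given: they have to be found in the camera images.
- v_blocks: Fixed base plate 104 x 236 x 14 mm with two vee blocks (36 mm long, at y = +-90 mm; thumb screws up to 119 mm high). Origin: centre of its underside, z up, y along the spindle. The spindle's axis is at z = 62 mm; it is rigidly clamped up to 4 mm either way along y, and this shift is not measured: where the grooves lie along y must be felt or seen.
- thread_top (a point): Point of v_blocks at y = 0 on the line over the thread's crests, z = 88 mm; axes as v_blocks. Trapezoidal right-hand thread, one start, 52 mm over the crests, 40 mm at the root, pitch 12 mm, crests 4.4 mm wide, flanks 15 degrees off the radius; it covers y = -54 to +54 mm at least. Oiled steel, slippery against the leaf.
- leaf_coarse: The longest of three comb leaves, loose, about 130 g, standing teeth down in a slot of the stand: steel blade 5 mm thick (x), 64 mm long (y), 60 mm high. Hardwood grip scales, 11 mm thick over both and 48 mm long, cover z = 32 to 62 mm: take it there, across x. Origin: middle of the line of tooth tips, z up. The same either way round.
- comb_end_a (a point): Point on leaf_coarse's gullet line at y = +30 mm, z = 5.5 mm; axes as the leaf. Teeth: 5 at 12 mm pitch, one at y = 0, 5.5 mm deep, 3.5 mm wide at the tip, flanks 15 degrees. Seated, the gullet line lies on the thread's crests (both ends level with thread_top); with the teeth only on the crests it stands 5.5 mm higher.
- comb_end_b (a point): Point on leaf_coarse's gullet line at y = -30 mm, z = 5.5 mm; axes as the leaf.
- leaf_medium: Middle leaf, 48 mm long, 8 mm pitch, otherwise alike, in another slot. Leave it.
- leaf_fine: Shortest leaf, 36 mm long, 6 mm pitch, otherwise alike, in another slot. Leave it.
- leaf_stand: Fixed wooden block 138 (x) x 100 (y) x 30 mm with three slots along y at x = -45, 0 and +45 mm, each 7.6 mm wide, 73 mm long and 22 mm deep (floor at z = 8 mm), mouths chamfered 2 mm. Origin: centre of its underside.
- parts_brush: Small brush, 25 x 174 x 12 mm, lying near the bench's front edge. Bystander.
- screw_jar: Jar with a black lid, 60 mm wide, 76 mm high. Bystander, an obstacle.
- spanner_1: Spanner, 23 x 171 x 8 mm, lying flat. Bystander.
- spanner_2: Spanner, 23 x 149 x 8 mm, lying flat beside the other. Bystander.
- multimeter: Multimeter, 152 x 77 x 44 mm, lying flat. Bystander.
- bulb_box: Small carton, 34 x 62 x 26 mm. Bystander.
- marker_1: Marker pen, 17 x 135 x 17 mm, lying near the front edge. Bystander.
- bench_vice: Blue bench vice fixed at the bench's left front corner, 205 mm wide (y), 201 mm high, from 155 mm before to 155 mm behind its origin (x); origin at its foot. An obstacle on the way in: pass over it with the gripper.
Mind the look-alikes: they are no part of the job. What is shaped like the leaf_coarse but turquoise is not meant.

How it is judged:
On the way:
1. The coarse leaf sits flat in the spindle's thread, all teeth home, lightly pressed (more than 2 N) for 0.7 s (z of each of comb_end_a, comb_end_b in the frame of thread_top below 0.0018 m and x of leaf_coarse in the frame of thread_top between -0.006 and 0.006 m and y of leaf_coarse in the frame of thread_top between -0.026 and 0.026 m and angle between the y axis of leaf_coarse and the y axis of v_blocks, either way round below 0.1 rad and angle between leaf_coarse's own z axis and vertical below 0.12 rad and contact force between leaf_coarse and v_blocks above 2 N), for 0.7 s.
At the end, for the whole second after the job is handed in: The coarse leaf stands at rest, released, on the floor of the slot it was taken from (teeth down, tooth tips within 3 mm of the slot's floor, within 15 mm of where it stood, leaning less than 0.25 rad) (distance of leaf_coarse from where it was at the start of the episode below 0.015 m and z of leaf_coarse in the frame of leaf_stand below 0.011 m and angle between leaf_coarse's own z axis and vertical below 0.25 rad and linear speed of leaf_coarse below 0.02 m/s); the robot touches nothing.
It fails at once if the leaf is forced against the spindle or its blocks with more than 30 N (contact force between leaf_coarse and v_blocks above 30 N).
It fails at once if another leaf is moved by more than 12 mm (distance of any of leaf_medium, leaf_fine from where it was at the start of the episode above 0.012 m).
It fails at once if a bystander is moved by more than 20 mm (distance of any of parts_brush, spanner_1, spanner_2, multimeter, bulb_box, marker_1 from where it was at the start of the episode above 0.02 m).
It also fails if it takes over 64 s, if anything falls off the work surface, if the arm or the gripper's body presses on something with over 40 N, if the wrist force passes 120 N, or if a joint passes its speed limit or range.

## Working session

There is one attempt and no reset: what is moved stays moved. The work goes in short steps, Python scripts to look and compute and a tool call to move; the robot and the scene stay as the last step left them, time stands still between calls to the robot, and variables do not carry over. Pictures are saved under pics/ and viewed, at most 10 in all, crops included, and the job is handed in when it is done.

```bash
mkdir -p pics; python3 - <<'E'
from bench import ctrl
import cv2
for n in("top","side","wrist"):
    s=ctrl.read_state(); cv2.imwrite(f"pics/{n}0.png",ctrl.get_image(n)[:,:,::-1])
    print(n,ctrl.get_calibration(n))
print(s)
E
```

```text
top {'K': array([[461.23208418,   0.        , 313.71415071],
       [  0.        , 461.23208418, 196.8869981 ],
       [  0.        ,   0.        ,   1.        ]]), 'camera_from_world': array([[-0.00303347, -0.99976767, -0.02134   , -0.07242732],
       [ 0.99434156, -0.00528168,  0.10609889, -0.52256438],
       [-0.10618695, -0.0208974 ,  0.99412657, -1.30549093],
       [ 0.        ,  0.        ,  0.        ,  1.        ]])}
side {'K': array([[361.91590431,   0.        , 319.62630793],
       [  0.        , 361.91590431, 203.8376216 ],
       [  0.        ,   0.        ,   1.        ]]), 'camera_from_world': array([[ 0.94208768, -0.33432214, -0.02644806, -0.51195607],
       [ 0.17540662,  0.42398871,  0.88851904, -0.12562307],
       [-0.28583791, -0.84170201,  0.45807686, -1.02852215],
       [ 0.        ,  0.        ,  0.        ,  1.        ]])}
wrist {'K': array([[277.20922125,   0.        , 319.75247266],
       [  0.        , 277.20922125, 200.50744275],
       [  0.        ,   0.        ,   1.        ]]), 'tool_from_camera': array([[ 4.53395321e-04,  9.55508296e-01,  2.949
[... 328 characters left out ...]
array([-0.10256615,  0.43514389,  0.02497106,  1.57397884, -0.01160483,
        1.1339999 , -0.0751121 ]), 'joint_velocities': array([ 0.00028132, -0.00259623,  0.00070835, -0.00383274,  0.00217492,
        0.00071436, -0.0001595 ]), 'joint_torque': array([ 2.76666542e-03, -6.69124532e+01,  9.87763703e-01, -3.15145969e+01,
       -6.05509384e-02,  3.73947364e-02,  1.19628339e-04]), 'ee_pos': array([ 6.24554899e-01, -6.99107473e-05,  2.26039815e-01]), 'eef_rot': array([-2.22093922e+00, -2.22068421e+00,  1.66612908e-03]), 'wrist_force': array([ 0.37828017,  0.61412813, -0.3989706 ]), 'ft_torque': array([ 0.01149363, -0.03330677,  0.02993468]), 'grip_force': 0.0, 'opening': 0.09200780370094469}
```

View pics/top0.png

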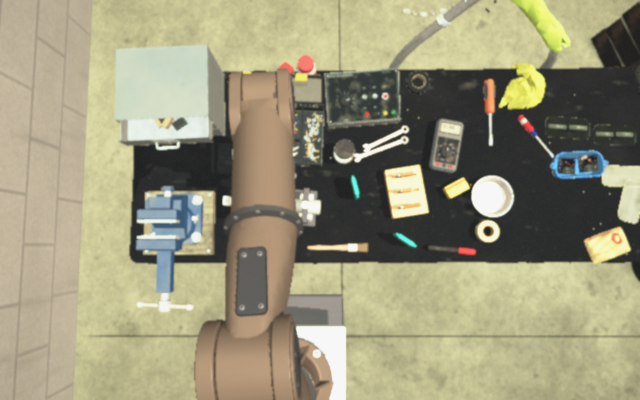

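View pics/side0.png

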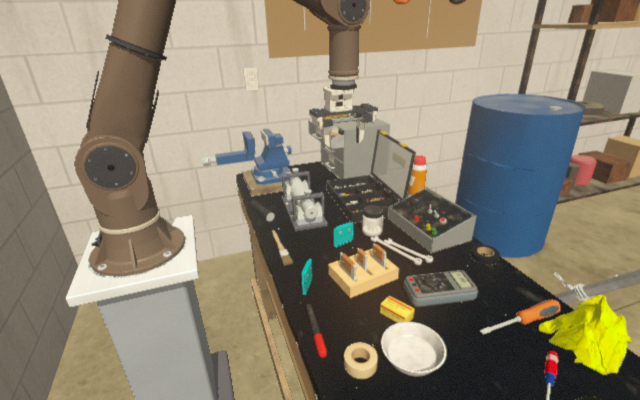

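The top view shows the stand at about (406,192), slots roughly along world y. The spindle is under the arm at about (270,205). I'll enlarge the stand and look at the wrist view.

```bash
cat > h.py <<'E'
import numpy as np, cv2
from bench import ctrl
from scipy.spatial.transform import Rotation as R
def ray(name,u,v,st=None):
    c=ctrl.get_calibration(name);K=c["K"]
    d=np.array([(u-K[0,2])/K[0,0],-(v-K[1,2])/K[1,1],-1.])
    if name=="wrist":
        T=np.eye(4);T[:3,:3]=R.from_rotvec(st["eef_rot"]).as_matrix();T[:3,3]=st["ee_pos"]
        W=T@c["tool_from_camera"]
    else: W=np.linalg.inv(c["camera_from_world"])
    return W[:3,3],W[:3,:3]@d
def pt(name,u,v,z,st=None):
    o,d=ray(name,u,v,st); return o+d*(z-o[2])/d[2]
def proj(name,p,st=None):
    c=ctrl.get_calibration(name);K=c["K"]
    if name=="wrist":
        T=np.eye(4);T[:3,:3]=R.from_rotvec(st["eef_rot"]).as_matrix();T[:3,3]=st["ee_pos"]
        M=np.linalg.inv(T@c["tool_from_camera"])
    else: M=c["camera_from_world"]
    q=M[:3,:3]@np.asarray(p)+M[:3,3]
    return K[0,0]*q[0]/-q[2]+K[0,2],K[1,1]*-q[1]/-q[2]+K[1,2]
E
python3 - <<'E'
import cv2
a=cv2.imread("pics/top0.png")[155:225,375:441]
b=cv2.imread("pics/wrist0.png")
a=cv2.resize(a,None,fx=5,fy=5,interpolation=cv2.INTER_CUBIC) # 330x350
b=b
import numpy as np
c=np.zeros((600,800,3),np.uint8)
c[:400,:640]=b; cv2.imwrite("pics/w0.png",b); cv2.imwrite("pics/stand0.png",cv2.resize(a,None,fx=1.7,fy=1.7))
E
```

```text
(no output)
```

View pics/w0.png

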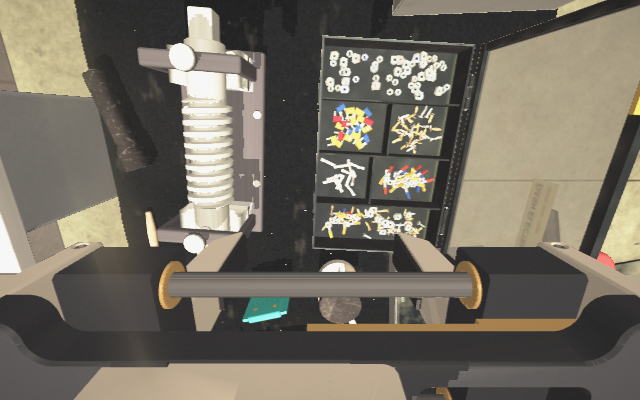

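View pics/stand0.png

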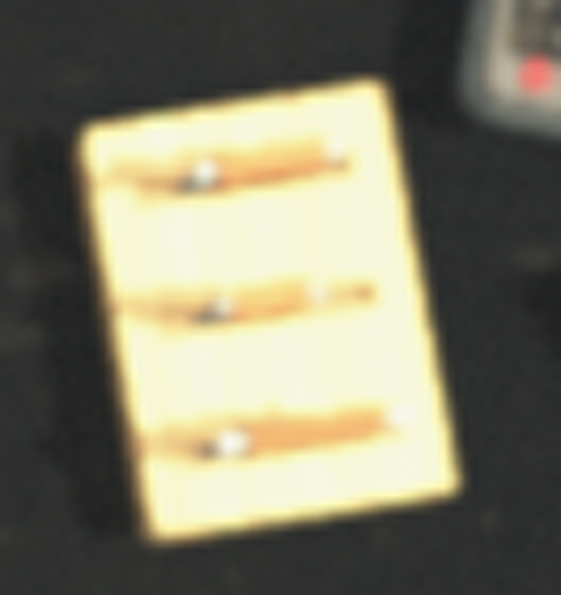

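The wrist view (right = world x, up = world y) shows the spindle at (207,150), with grooves visible. The turquoise decoy is at (265,308). In the crop, the bottom leaf looks longest (about 200–410). I'll compute positions.

```bash
cat > a.py <<'E'
from h import *
f=8.5
cs=[(82,128),(385,82),(462,490),(150,542)]
P=[pt("top",375+u/f,155+v/f,.03) for u,v in cs]
for p in P: print(p.round(4))
for i in range(4): print(np.linalg.norm(P[i]-P[(i+1)%4]).round(4))
c=sum(P)/4; ex=(P[0]+P[1]-P[2]-P[3]);ex/=np.linalg.norm(ex)
print("centre",c,"yaw",np.arctan2(ex[1],ex[0]))
for k in(-.045,0,.045): print(c+ex*k)
s=ctrl.read_state(); 
# spindle: screws, axis in wrist0 image
for u,v,z in((207,10,.08),(207,100,.088),(208,200,.088),(210,240,.08)): print(u,v,pt("wrist",u,v,z,s).round(4))
for u,v in((264,53),(262,232)): print("plate",pt("wrist",u,v,.014,s).round(4))
E
python3 a.py
```

```text
[ 0.5989 -0.28    0.03  ]
[ 0.614 -0.383  0.03 ]
[ 0.4749 -0.405   0.03  ]
[ 0.4579 -0.3001  0.03  ]
0.1041
0.1408
0.1062
0.1424
centre [ 0.53640653 -0.34201656  0.03      ] yaw 0.1489013216151976
[ 0.49190447 -0.34869238  0.03      ]
[ 0.53640653 -0.34201656  0.03      ]
[ 0.58090859 -0.33534073  0.03      ]
207 10 [0.5176 0.1729 0.08  ]
207 100 [0.5111 0.0923 0.088 ]
208 200 [ 0.4996 -0.0129  0.088 ]
210 240 [ 0.4927 -0.0656  0.08  ]
plate [0.5575 0.1489 0.014 ]
plate [ 0.5408 -0.084   0.014 ]
```

Emit:
{"op": "step_hand", "data": {
  "steps": {"offsets": [[0.092,-0.06,-0.02,0,0,0,-0.05],[0.092,-0.12,-0.04,0,0,0,-0.1],[0.092,-0.18,-0.06,0,0,0,-0.149],[0.092,-0.24,-0.08,0,0,0,-0.149],[0.092,-0.30,-0.09,0,0,0,-0.149],[0.092,-0.36,-0.09,0,0,0,-0.149],[0.092,-0.41,-0.09,0,0,0,-0.149],[0.092,-0.41,-0.09,0,0,0,-0.149]]}
}}

```text
clock: 1.15
ee_pos: [0.5324, -0.4153, 0.2258]
eef_rot: [-2.058, -2.373, 0.005]
wrist_force: [0.6, 0.2, 0.0]
opening: 0.0922
grip_force: 0.0
```

```bash
python3 - <<'E'
from h import *
import pickle
s=ctrl.read_state();pickle.dump(s,open("s1.pkl","wb"))
print(s["ee_pos"],R.from_rotvec(s["eef_rot"]).as_matrix().round(3))
im=ctrl.get_image("wrist")[:,:,::-1]
cv2.imwrite("pics/w1.png",cv2.resize(im[:260,150:550],None,fx=2,fy=2,interpolation=cv2.INTER_CUBIC))
im=ctrl.get_image("top")[:,:,::-1]
cv2.imwrite("pics/t1.png",cv2.resize(im[150:260,210:330],None,fx=5,fy=5,interpolation=cv2.INTER_CUBIC))
E
```

```text
[ 0.53244781 -0.41530349  0.2258031 ] [[-0.141  0.99  -0.002]
 [ 0.99   0.141 -0.002]
 [-0.002 -0.002 -1.   ]]
```

View pics/w1.png

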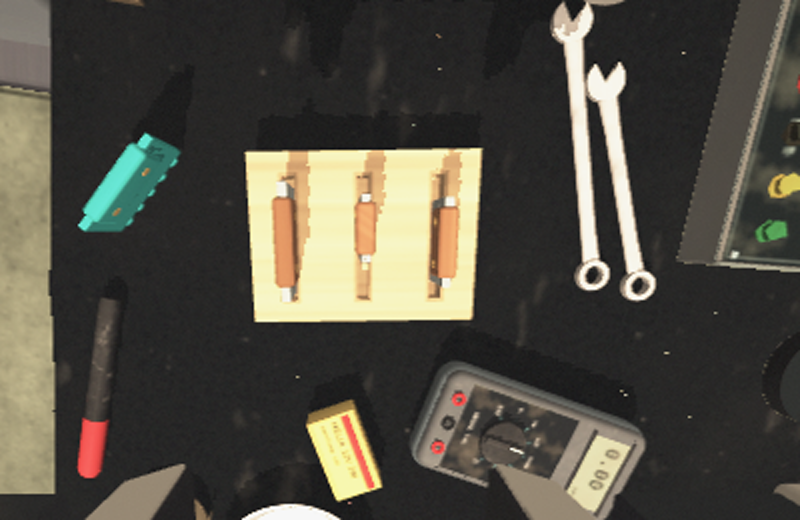

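View pics/t1.png

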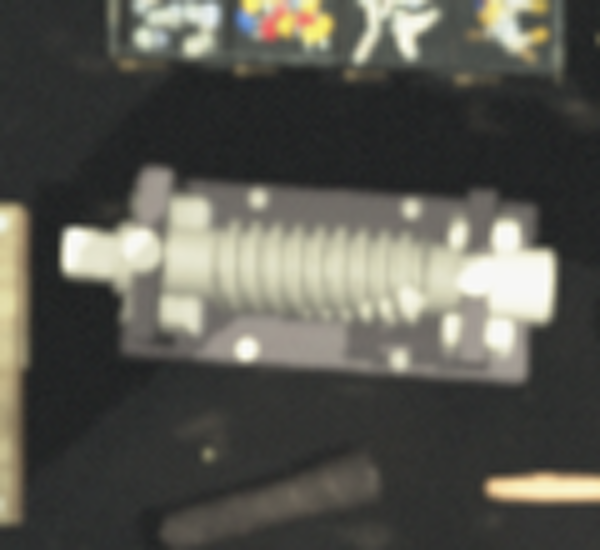

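The wrist crop shows the leftmost (low-x) leaf is longest, blade ends at (284,183) and (289,301). The top crop shows the plate corners at about (123,353), (527,382) and (537,205).

```bash
cat > b.py <<'E'
from h import *
import pickle
s=pickle.load(open("s1.pkl","rb"))
w=lambda u,v,z: pt("wrist",150+u/2,v/2,z,s)
a,b=w(283.5,184,.068),w(289,301,.068)
print("blade",a,b,np.linalg.norm(a-b),(a+b)/2)
a,b=w(283.5,197,.070),w(286.5,287,.070)
print("scales",a,b,np.linalg.norm(a-b),(a+b)/2)
P=[w(246,152,.03),w(482,149,.03),w(473,319,.03),w(256,321,.03)]
c=sum(P)/4;ex=P[1]+P[2]-P[0]-P[3];ex/=np.linalg.norm(ex)
print("stand",c,np.arctan2(ex[1],ex[0]),c-.045*ex,np.linalg.norm(P[0]-P[1]),np.linalg.norm(P[0]-P[3]))
t=lambda u,v,z: pt("top",210+u/5,150+v/5,z)
a,b,c2=t(123,353,.014),t(527,382,.014),t(537,205,.014)
print("plate",a,b,c2,np.linalg.norm(a-b),np.linalg.norm(b-c2),"centre",(a+c2)/2,"yaw",np.arctan2(-(a-b)[0],(a-b)[1]))
E
python3 b.py
```

```text
blade [ 0.48801494 -0.31962499  0.068     ] [ 0.49801054 -0.3804798   0.068     ] 0.06167025838047982 [ 0.49301274 -0.3500524   0.068     ]
scales [ 0.48895109 -0.32615345  0.07      ] [ 0.49589088 -0.37272673  0.07      ] 0.04708747788878078 [ 0.49242099 -0.34944009  0.07      ]
stand [ 0.53638053 -0.34164863  0.03      ] 0.15291572254043534 [ 0.49190563 -0.34850305  0.03      ] 0.13814706367818116 0.09929430818812462
plate [0.45542464 0.15632496 0.014     ] [ 0.43762603 -0.07895659  0.014     ] [ 0.54088535 -0.08515274  0.014     ] 0.23595381061409104 0.10344505098960018 centre [0.49815499 0.03558611 0.014     ] yaw -0.07550431639164702
```

Emit:
{"op": "step_hand", "data": {
  "steps": {"offsets": [[0.026,0.04,-0.016,0,0,0,-0.012],[0.026,0.0713,-0.0305,0.02,0,0,-0.012],[0.026,0.0713,-0.0305,0.06,0,0,-0.012],[0.026,0.0713,-0.0305,0.1,0,0,-0.012],[0.026,0.0713,-0.0305,0.1,0,0,-0.012],[0.026,0.0713,-0.0305,0.1,0,0,-0.012]]},
  "force": 8
}}

```text
clock: 2.0
ee_pos: [0.4953, -0.3436, 0.1282]
eef_rot: [2.033, 2.393, 0.001]
wrist_force: [0.0, -1.1, 0.3]
opening: 0.0365
grip_force: 0.0
```

```bash
python3 - <<'E'
from h import *
s=ctrl.read_state(); M=R.from_rotvec(s["eef_rot"]).as_matrix()
print(s["ee_pos"],M.round(4),(M.T@(np.array([.4922,-.349,.037])-s["ee_pos"])).round(4))
E
```

```text
[ 0.4952647  -0.34356006  0.12819911] [[-1.614e-01  9.869e-01  1.400e-03]
 [ 9.869e-01  1.614e-01 -4.000e-04]
 [-7.000e-04  1.300e-03 -1.000e+00]] [-0.0048 -0.004   0.0912]
```

```bash
cat > d.py <<'E'
import sys
from h import *
s=ctrl.read_state(); M=R.from_rotvec(s["eef_rot"]).as_matrix()
x=list(map(float,sys.argv[1:5]))
print(s["ee_pos"].round(4),"yaw",np.arctan2(M[1,1],M[0,1]).round(4),"delta tool",(M.T@(np.array(x[:3])-s["ee_pos"])).round(4),"rz",-(x[3]-np.arctan2(M[1,1],M[0,1])).round(4),"tilt",M[:2,2].round(4),"F",s["wrist_force"].round(2),"T",s["ft_torque"].round(2),s["clock"])
E
```

Emit:
{"op": "step_hand", "data": {
  "steps": {"offsets": [[0.026,-0.0048,-0.004,0.01,0,0,0.008],[0.026,-0.0048,-0.004,0.02,0,0,0.008],[0.026,-0.0048,-0.004,0.02,0,0,0.008],[0.026,-0.0048,-0.004,0.02,0,0,0.008]]}
}}

```text
clock: 2.5
ee_pos: [0.4911, -0.3494, 0.1068]
eef_rot: [-2.045, -2.385, -0.0]
wrist_force: [-0.2, -0.4, 1.3]
opening: 0.0261
grip_force: 0.0
```

```bash
python3 d.py .4922 -.349 .037 .154
```

```text
[ 0.4911 -0.3494  0.1068] yaw 0.1529 delta tool [0.0002 0.0011 0.0698] rz -0.0011 tilt [0.     0.0001] F [-0.24 -0.45  1.31] T [-0.   -0.01  0.04] 2.5
```

Aligned to 1 mm. Next is a straight descent and a grip.

Emit:
{"op": "step_hand", "data": {
  "steps": {"offsets": [[0.026,0,0.001,0.03,0,0,0],[0.026,0,0.001,0.055,0,0,0],[0.026,0,0.001,0.07,0,0,0],[0.026,0,0.001,0.07,0,0,0],[0.026,0,0.001,0.07,0,0,0],[0.0,0,0.001,0.07,0,0,0],[0.0,0,0.001,0.07,0,0,0],[0.0,0,0.001,0.07,0,0,0],[0.0,0,0.001,0.07,0,0,0],[0.0,0,0.001,0.07,0,0,0]]},
  "force": 25
}}

```text
clock: 3.75
ee_pos: [0.4924, -0.3495, 0.0374]
eef_rot: [2.045, 2.384, 0.0]
wrist_force: [-0.3, -0.5, 6.1]
opening: 0.011
grip_force: 25.0
```

```bash
python3 d.py .4922 -.349 .037 .154
```

```text
[ 0.4924 -0.3495  0.0374] yaw 0.1529 delta tool [ 0.0005 -0.0001  0.0004] rz -0.0011 tilt [ 0.0009 -0.0005] F [-0.25 -0.52  6.07] T [ 0.1   0.16 -0.02] 3.75
```

Emit:
{"op": "step_hand", "data": {
  "steps": {"offsets": [[0.0,0,0,-0.02,0,0,0],[0.0,0,0,-0.06,0,0,0],[0.0,0,0,-0.12,0,0,0],[0.0,0,0,-0.16,0,0,0],[0.0,0,0,-0.16,0,0,0],[0.0,0,0,-0.16,0,0,0]]}
}}

```text
clock: 4.5
ee_pos: [0.4914, -0.3488, 0.1957]
eef_rot: [-2.044, -2.383, 0.0]
wrist_force: [-0.0, 0.1, -1.2]
opening: 0.0106
grip_force: 25.0
```

```bash
python3 d.py .4927 -.0344 .2 -.0755
```

```text
[ 0.4914 -0.3488  0.1957] yaw 0.153 delta tool [ 0.3105  0.0492 -0.0041] rz 0.2285 tilt [-0.0014  0.0009] F [-0.02  0.09 -1.17] T [ 0.04 -0.01  0.02] 4.5
```

Emit:
{"op": "step_hand", "data": {
  "steps": {"offsets": [[0.0,0.05,0.008,-0.004,0,0,0.04],[0.0,0.10,0.016,-0.004,0,0,0.08],[0.0,0.15,0.024,-0.004,0,0,0.12],[0.0,0.20,0.032,-0.004,0,0,0.16],[0.0,0.25,0.04,-0.004,0,0,0.2],[0.0,0.29,0.046,-0.004,0,0,0.2285],[0.0,0.3105,0.0492,-0.004,0,0,0.2285],[0.0,0.3105,0.0492,-0.004,0,0,0.2285],[0.0,0.3105,0.0492,-0.004,0,0,0.2285],[0.0,0.3105,0.0492,-0.004,0,0,0.2285]]}
}}

```text
clock: 5.75
ee_pos: [0.4931, -0.0362, 0.2003]
eef_rot: [-2.306, -2.133, 0.002]
wrist_force: [0.8, -0.5, -1.9]
opening: 0.0107
grip_force: 25.0
```

```bash
python3 d.py .498 .0356 .2 -.0755
python3 - <<'E'
from h import *
import pickle
s=ctrl.read_state();pickle.dump(s,open("s2.pkl","wb"))
im=ctrl.get_image("wrist")[:,:,::-1]; cv2.imwrite("pics/w2.png",im)
print(proj("wrist",[.498,.0356,.088],s))
cv2.imwrite("pics/w2c.png",cv2.resize(im[0:300,220:420],None,fx=2,fy=2,interpolation=cv2.INTER_CUBIC))
# profile along expected top line
ey=np.array([.0754,.9972,0])
g=cv2.GaussianBlur(im.mean(2).astype(np.float32),(0,0),.6)
for ofs in(-.004,0,.004):
  pr=[]
  for t in np.arange(-.06,.0601,.001):
    u,v=proj("wrist",np.array([.498+ofs,.0356,.088])+ey*t,s); pr.append(cv2.getRectSubPix(g,(1,1),(u,v))[0,0])
  pr=np.array(pr);print(ofs,pr.round().astype(int).tolist())
E
```

```text
[ 0.4931 -0.0362  0.2003] yaw -0.0775 delta tool [ 0.072  -0.0007  0.0002] rz -0.002 tilt [-0.0009 -0.0005] F [ 0.85 -0.5  -1.95] T [-0.03  0.    0.  ] 5.75
(np.float64(318.9811206721019), np.float64(121.5728349312897))
-0.004 [178, 155, 142, 153, 166, 180, 186, 188, 193, 215, 235, 242, 242, 229, 185, 158, 164, 179, 187, 193, 215, 230, 239, 243, 243, 231, 178, 157, 168, 183, 188, 187, 188, 216, 239, 243, 242, 231, 195, 165, 174, 191, 218, 237, 230, 229, 239, 243, 243, 231, 186, 165, 180, 192, 215, 234, 221, 225, 240, 243, 240, 226, 187, 170, 184, 190, 192, 186, 130, 133, 181, 191, 190, 184, 164, 172, 188, 192, 188, 159, 119, 136, 182, 191, 191, 184, 167, 183, 192, 192, 186, 144, 107, 132, 182, 192, 192, 187, 169, 186, 192, 193, 182, 128, 104, 137, 182, 192, 192, 187, 178, 190, 193, 192, 170, 110, 101, 137, 170, 182, 184]
0 [180, 152, 139, 153, 162, 183, 192, 193, 197, 217, 238, 244, 244, 230, 174, 154, 161, 186, 194, 202, 229, 232, 241, 244, 2
[... 395 characters left out ...]
37, 103, 133, 191, 200, 200, 194, 179, 195, 199, 198, 179, 127, 107, 139, 174, 196, 198]
0.004 [171, 144, 138, 153, 161, 174, 187, 190, 190, 205, 235, 243, 242, 231, 198, 162, 161, 177, 189, 192, 202, 222, 239, 243, 242, 229, 192, 162, 169, 188, 214, 234, 228, 196, 196, 205, 206, 200, 171, 159, 173, 189, 192, 193, 180, 181, 223, 234, 234, 224, 178, 160, 181, 192, 194, 200, 201, 205, 228, 231, 209, 190, 162, 163, 187, 193, 192, 180, 134, 140, 186, 195, 194, 186, 169, 175, 189, 193, 191, 166, 123, 142, 185, 196, 196, 187, 170, 181, 193, 194, 190, 152, 111, 141, 189, 197, 196, 188, 170, 189, 195, 195, 184, 128, 103, 141, 191, 198, 197, 188, 179, 191, 195, 193, 172, 121, 115, 152, 187, 197, 198]
```

View pics/w2c.png

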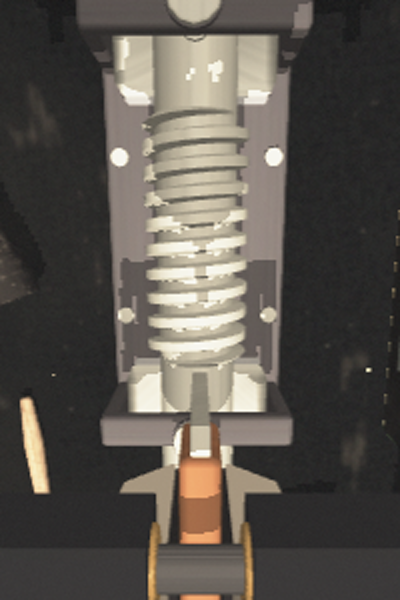

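The crop shows crest bands spaced 12 mm, with a crest about 0.4 mm below the estimated centre (t = −0.44 mod 12), so grooves lie at t ≈ +5.6 and −6.4. The held leaf's front edge runs from about (200,373) to (200,455). I'll check the held leaf against the same camera.

```bash
python3 - <<'E'
from h import *
import pickle
s=pickle.load(open("s2.pkl","rb"))
M=R.from_rotvec(s["eef_rot"]).as_matrix()
for nm,y,z in(("top end",.032,.060),("gullet end",.032,.0055),("tooth tip front",.02575,0),("scale end top",.024,.062)):
    for d in(-.002,0,.002):
        p=s["ee_pos"]+M@np.array([y+d,0,.0294-z]); u,v=proj("wrist",p,s); print(nm,d,round(2*(u-220),1),round(2*v,1))
im=cv2.imread("pics/w2.png")
cv2.imwrite("pics/w2d.png",cv2.resize(im[170:250,290:350],None,fx=7,fy=7,interpolation=cv2.INTER_NEAREST))
E
```

```text
top end -0.002 199.0 435.0
top end 0 199.0 427.3
top end 0.002 199.0 419.5
gullet end -0.002 199.1 378.1
gullet end 0 199.1 372.4
gullet end 0.002 199.1 366.6
tooth tip front -0.002 199.1 391.3
tooth tip front 0 199.1 385.9
tooth tip front 0.002 199.1 380.3
scale end top -0.002 199.0 468.4
scale end top 0 199.0 460.9
scale end top 0.002 199.0 453.3
```

View pics/w2d.png

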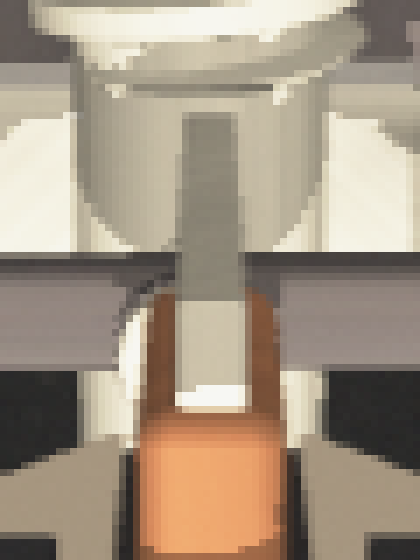

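Camera and grasp agree to about 0.3 mm and the leaf is upright. Next I move above the groove position.

Emit:
{"op": "step_hand", "data": {
  "steps": {"offsets": [[0.0,0.04,0,0,0,0,-0.002],[0.0,0.0774,-0.0007,0.02,0,0,-0.002],[0.0,0.0774,-0.0007,0.05,0,0,-0.002],[0.0,0.0774,-0.0007,0.07,0,0,-0.002],[0.0,0.0774,-0.0007,0.072,0,0,-0.002],[0.0,0.0774,-0.0007,0.072,0,0,-0.002],[0.0,0.0774,-0.0007,0.072,0,0,-0.002],[0.0,0.0774,-0.0007,0.072,0,0,-0.002]]}
}}

```text
clock: 6.8
ee_pos: [0.499, 0.0423, 0.1294]
eef_rot: [2.301, 2.137, 0.002]
wrist_force: [-0.6, -0.7, -1.6]
opening: 0.0105
grip_force: 25.0
```

```bash
python3 d.py .4984 .0410 .118 -.0755
```

```text
[0.499  0.0423 0.1294] yaw -0.0738 delta tool [-0.0014 -0.0005  0.0114] rz 0.0017 tilt [0.0013 0.0002] F [-0.55 -0.75 -1.57] T [-0.02  0.05 -0.08] 6.8
```

Emit:
{"op": "step_hand", "data": {
  "steps": {"offsets": [[0.0,-0.0014,-0.0005,0.004,0,0,0.001],[0.0,-0.0014,-0.0005,0.008,0,0,0.001],[0.0,-0.0014,-0.0005,0.01,0,0,0.001],[0.0,-0.0014,-0.0005,0.01,0,0,0.001],[0.0,-0.0014,-0.0005,0.01,0,0,0.001],[0.0,-0.0014,-0.0005,0.01,0,0,0.001]]}
}}

```text
clock: 7.55
ee_pos: [0.498, 0.041, 0.1188]
eef_rot: [2.303, 2.137, 0.0]
wrist_force: [-0.5, 0.5, -0.9]
opening: 0.0107
grip_force: 25.0
```

```bash
python3 d.py .4984 .0410 .1119 -.0755
```

```text
[0.498  0.041  0.1188] yaw -0.0746 delta tool [0.     0.0004 0.0069] rz 0.0009 tilt [0.0002 0.    ] F [-0.51  0.49 -0.91] T [-0.02  0.06 -0.04] 7.55
```

Now creep down: first 2.5 mm, to see whether the teeth enter.

Emit:
{"op": "step_hand", "data": {
  "steps": {"offsets": [[0.0,0,0.0003,0.001,0,0,0],[0.0,0,0.0003,0.002,0,0,0],[0.0,0,0.0003,0.0025,0,0,0],[0.0,0,0.0003,0.0025,0,0,0]]}
}}

```text
clock: 8.05
ee_pos: [0.4982, 0.0409, 0.1162]
eef_rot: [-2.303, -2.137, 0.0]
wrist_force: [0.0, 0.5, -1.8]
opening: 0.0108
grip_force: 25.0
```

```bash
python3 d.py .4984 .0410 .1119 -.0755
```

```text
[0.4982 0.0409 0.1162] yaw -0.0746 delta tool [0.0001 0.0002 0.0043] rz 0.0009 tilt [-0.0001 -0.    ] F [ 0.04  0.49 -1.82] T [-0.02 -0.03  0.01] 8.05
```

Emit:
{"op": "step_hand", "data": {
  "steps": {"offsets": [[0.0,0,0,0.0005,0,0,0],[0.0,0,0,0.001,0,0,0],[0.0,0,0,0.001,0,0,0]]}
}}

```text
clock: 8.43
ee_pos: [0.4982, 0.041, 0.1152]
eef_rot: [-2.303, -2.137, 0.0]
wrist_force: [0.1, 0.1, -1.9]
opening: 0.0108
grip_force: 25.0
```

```bash
python3 d.py .4984 .0410 .1119 -.0755
```

```text
[0.4982 0.041  0.1152] yaw -0.0746 delta tool [0.     0.0002 0.0033] rz 0.0009 tilt [-0.  0.] F [ 0.14  0.14 -1.89] T [-0.02 -0.03 -0.02] 8.425
```

Teeth are 2 mm into the grooves with no force.

Emit:
{"op": "step_hand", "data": {
  "steps": {"offsets": [[0.0,0,0,0.0005,0,0,0],[0.0,0,0,0.001,0,0,0],[0.0,0,0,0.001,0,0,0]]}
}}

```text
clock: 8.8
ee_pos: [0.4982, 0.0409, 0.1142]
eef_rot: [-2.303, -2.137, 0.0]
wrist_force: [0.5, 0.2, -1.6]
opening: 0.0111
grip_force: 25.0
```

```bash
python3 d.py .4984 .0410 .1119 -.0755
```

```text
[0.4982 0.0409 0.1142] yaw -0.0746 delta tool [0.0001 0.0002 0.0023] rz 0.0009 tilt [-0.0001 -0.    ] F [ 0.52  0.19 -1.62] T [0.02 0.04 0.01] 8.8
```

Emit:
{"op": "step_hand", "data": {
  "steps": {"offsets": [[0.0,0,0,0.0005,0,0,0],[0.0,0,0,0.001,0,0,0],[0.0,0,0,0.001,0,0,0]]}
}}

```text
clock: 9.18
ee_pos: [0.4982, 0.0409, 0.1132]
eef_rot: [-2.303, -2.137, 0.0]
wrist_force: [-0.3, -0.1, -1.7]
opening: 0.0109
grip_force: 25.0
```

```bash
python3 d.py .4984 .0410 .1119 -.0755
```

```text
[0.4982 0.0409 0.1132] yaw -0.0746 delta tool [0.0001 0.0002 0.0013] rz 0.0009 tilt [-0. -0.] F [-0.32 -0.06 -1.74] T [ 0.01 -0.02  0.01] 9.175
```

Emit:
{"op": "step_hand", "data": {
  "steps": {"offsets": [[0.0,0,0,0.0005,0,0,0],[0.0,0,0,0.001,0,0,0],[0.0,0,0,0.001,0,0,0]]}
}}

```text
clock: 9.55
ee_pos: [0.4982, 0.041, 0.1122]
eef_rot: [2.303, 2.137, 0.0]
wrist_force: [0.2, -0.3, -2.0]
opening: 0.011
grip_force: 25.0
```

```bash
python3 d.py .4984 .0410 .1119 -.0755
```

```text
[0.4982 0.041  0.1122] yaw -0.0745 delta tool [0.     0.0002 0.0003] rz 0.001 tilt [ 0. -0.] F [ 0.16 -0.27 -2.  ] T [-0.    0.01  0.01] 9.55
```

Emit:
{"op": "step_hand", "data": {
  "steps": {"offsets": [[0.0,0,0,0.0003,0,0,0],[0.0,0,0,0.0006,0,0,0],[0.0,0,0,0.0006,0,0,0]]}
}}

```text
clock: 9.93
ee_pos: [0.4984, 0.041, 0.1118]
eef_rot: [2.303, 2.137, 0.001]
wrist_force: [-0.5, -0.6, 2.3]
opening: 0.0108
grip_force: 25.0
```

```bash
python3 d.py .4984 .0410 .1119 -.0755
```

```text
[0.4984 0.041  0.1118] yaw -0.0746 delta tool [ 0.      0.     -0.0001] rz 0.0009 tilt [0.0004 0.    ] F [-0.48 -0.63  2.32] T [ 0.    0.11 -0.02] 9.925
```

Contact right at the seated height (about 4 N over the leaf's weight). I'll press slightly more and hold.

Emit:
{"op": "step_hand", "data": {
  "steps": {"offsets": [[0.0,0,0,0.0003,0,0,0],[0.0,0,0,0.0003,0,0,0]]}
}}

```text
clock: 10.18
ee_pos: [0.4986, 0.041, 0.1118]
eef_rot: [2.302, 2.137, 0.001]
wrist_force: [-1.6, -1.2, 6.6]
opening: 0.0107
grip_force: 25.0
```

```bash
python3 d.py .4984 .0410 .1119 -.0755
```

```text
[0.4986 0.041  0.1118] yaw -0.0746 delta tool [-0.0001 -0.0002 -0.0001] rz 0.0009 tilt [0.0009 0.0002] F [-1.57 -1.17  6.62] T [-0.06  0.38 -0.06] 10.175
```

Emit:
{"op": "step_hand", "data": {
  "steps": {"offsets": [[0.0,0,0,0.0001,0,0,0],[0.0,0,0,0.0001,0,0,0],[0.0,0,0,0.0001,0,0,0],[0.0,0,0,0.0001,0,0,0],[0.0,0,0,0.0001,0,0,0],[0.0,0,0,0.0001,0,0,0],[0.0,0,0,0.0001,0,0,0],[0.0,0,0,0.0001,0,0,0],[0.0,0,0,0.0001,0,0,0],[0.0,0,0,0.0001,0,0,0]]}
}}

```text
clock: 11.42
ee_pos: [0.4986, 0.041, 0.1118]
eef_rot: [2.302, 2.137, 0.001]
wrist_force: [-1.5, -0.4, 8.0]
opening: 0.0109
grip_force: 25.0
```

```bash
python3 d.py .4984 .0410 .1119 -.0755
```

```text
[0.4986 0.041  0.1118] yaw -0.0747 delta tool [ 0.     -0.0002 -0.0001] rz 0.0008 tilt [0.0009 0.0001] F [-1.52 -0.41  7.97] T [-0.1   0.48  0.02] 11.425
```

```bash
python3 - <<'E'
from h import *
im=ctrl.get_image("wrist")[:,:,::-1]
cv2.imwrite("pics/w3.png",cv2.resize(im[130:260,260:380],None,fx=4,fy=4,interpolation=cv2.INTER_CUBIC))
s=ctrl.read_state();M=R.from_rotvec(s["eef_rot"]).as_matrix()
for y,z in((.032,.060),(.032,.0055)):
    u,v=proj("wrist",s["ee_pos"]+M@np.array([y,0,.0294-z]),s); print(4*(u-260),4*(v-130))
E
```

```text
238.01909692174308 334.60176763701827
238.19251805005456 224.7952006264145
```

View pics/w3.png

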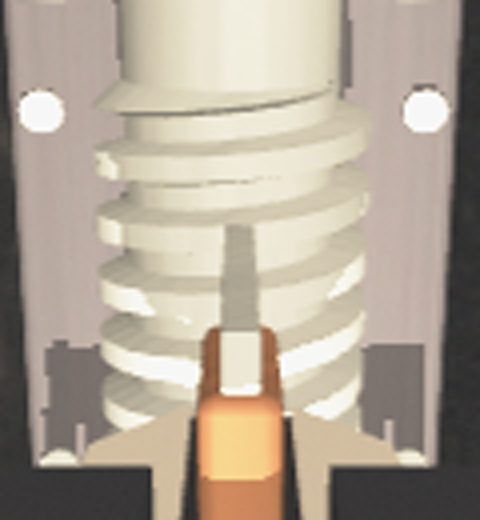

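The leaf's end edge is at (240,225)–(240,332), as predicted: level, with its gullet end resting on a crest. Now lift off and return.

Emit:
{"op": "step_hand", "data": {
  "steps": {"offsets": [[0.0,0,0,-0.003,0,0,0],[0.0,0,0,-0.008,0,0,0],[0.0,0,0,-0.02,0,0,0],[0.0,0,0,-0.05,0,0,0],[0.0,0,0,-0.09,0,0,0],[0.0,0,0,-0.09,0,0,0],[0.0,0,0,-0.09,0,0,0]]}
}}

```text
clock: 12.35
ee_pos: [0.4979, 0.0409, 0.2012]
eef_rot: [2.303, 2.137, 0.0]
wrist_force: [0.4, 0.6, -2.7]
opening: 0.0111
grip_force: 25.0
```

```bash
python3 d.py .4924 -.3493 .2 .153
```

```text
[0.4979 0.0409 0.2012] yaw -0.0746 delta tool [-0.3895  0.0235  0.0012] rz -0.2276 tilt [ 0. -0.] F [ 0.36  0.59 -2.68] T [ 0.02 -0.03 -0.01] 12.35
```

Emit:
{"op": "step_hand", "data": {
  "steps": {"offsets": [[0.0,-0.05,0.003,0,0,0,-0.03],[0.0,-0.10,0.006,0,0,0,-0.06],[0.0,-0.15,0.009,0,0,0,-0.09],[0.0,-0.20,0.012,0,0,0,-0.12],[0.0,-0.25,0.015,0,0,0,-0.15],[0.0,-0.30,0.018,0,0,0,-0.18],[0.0,-0.35,0.021,0,0,0,-0.21],[0.0,-0.38,0.023,0,0,0,-0.2276],[0.0,-0.3895,0.0235,0,0,0,-0.2276],[0.0,-0.3895,0.0235,0,0,0,-0.2276],[0.0,-0.3895,0.0235,0,0,0,-0.2276]]}
}}

```text
clock: 13.72
ee_pos: [0.493, -0.3472, 0.2009]
eef_rot: [-2.042, -2.386, -0.001]
wrist_force: [0.6, 0.3, -0.9]
opening: 0.0108
grip_force: 25.0
```

```bash
python3 d.py .4924 -.3493 .08 .153
```

```text
[ 0.493  -0.3472  0.2009] yaw 0.1549 delta tool [-0.0021 -0.0009  0.1208] rz 0.0019 tilt [-0.0004  0.0013] F [ 0.64  0.26 -0.9 ] T [ 0.05 -0.02 -0.03] 13.725
```

Emit:
{"op": "step_hand", "data": {
  "steps": {"offsets": [[0.0,-0.002,-0.0009,0.05,0,0,0],[0.0,-0.002,-0.0009,0.1,0,0,0],[0.0,-0.002,-0.0009,0.12,0,0,0],[0.0,-0.002,-0.0009,0.12,0,0,0],[0.0,-0.002,-0.0009,0.12,0,0,0],[0.0,-0.002,-0.0009,0.12,0,0,0],[0.0,-0.002,-0.0009,0.12,0,0,0]]}
}}

```text
clock: 14.6
ee_pos: [0.4926, -0.3516, 0.0823]
eef_rot: [2.044, 2.383, 0.001]
wrist_force: [-0.2, -0.3, -2.4]
opening: 0.0108
grip_force: 25.0
```

```bash
python3 d.py .4924 -.3493 .06 .153
```

```text
[ 0.4926 -0.3516  0.0823] yaw 0.153 delta tool [0.0023 0.0002 0.0223] rz 0.0 tilt [ 0.0015 -0.0008] F [-0.21 -0.26 -2.41] T [ 0.02 -0.01  0.03] 14.6
```

Emit:
{"op": "step_hand", "data": {
  "steps": {"offsets": [[0.0,0.0015,0,0.003,0,0,0],[0.0,0.0015,0,0.01,0,0,0],[0.0,0.0015,0,0.015,0,0,0],[0.0,0.0015,0,0.02,0,0,0],[0.0,0.0015,0,0.025,0,0,0],[0.0,0.0015,0,0.03,0,0,0],[0.0,0.0015,0,0.03,0,0,0]]}
}}

```text
clock: 15.48
ee_pos: [0.4916, -0.3497, 0.0508]
eef_rot: [-2.045, -2.384, 0.0]
wrist_force: [0.3, -0.1, -1.9]
opening: 0.0108
grip_force: 25.0
```

```bash
python3 d.py .4924 -.3493 .0385 .153
```

```text
[ 0.4916 -0.3497  0.0508] yaw 0.153 delta tool [0.0002 0.0009 0.0123] rz 0.0 tilt [-0.0007  0.0004] F [ 0.3  -0.07 -1.88] T [ 0.05  0.02 -0.03] 15.475
```

In the slot (9 mm below the mouth), no contact. Lowering to just above the floor, then releasing.

Emit:
{"op": "step_hand", "data": {
  "steps": {"offsets": [[0.0,0,0.0003,0.004,0,0,0],[0.0,0,0.0003,0.008,0,0,0],[0.0,0,0.0003,0.011,0,0,0],[0.0,0,0.0003,0.0123,0,0,0],[0.0,0,0.0003,0.0123,0,0,0],[0.0,0,0.0003,0.0123,0,0,0]]}
}}

```text
clock: 16.23
ee_pos: [0.4922, -0.3498, 0.039]
eef_rot: [2.045, 2.385, 0.0]
wrist_force: [-0.0, 1.0, -1.9]
opening: 0.011
grip_force: 25.0
```

```bash
python3 d.py .4924 -.3493 .0385 .153
```

```text
[ 0.4922 -0.3498  0.039 ] yaw 0.153 delta tool [0.0005 0.0003 0.0005] rz 0.0 tilt [ 0.0002 -0.0001] F [-0.04  0.97 -1.91] T [-0.   -0.07 -0.03] 16.225
```

Emit:
{"op": "step_hand", "data": {
  "steps": {"offsets": [[0.0,0,0,0.001,0,0,0],[0.0,0,0,0.0015,0,0,0],[0.0,0,0,0.0015,0,0,0],[0.026,0,0,0.0013,0,0,0],[0.026,0,0,0.0013,0,0,0],[0.026,0,0,0.0013,0,0,0],[0.026,0,0,0.0013,0,0,0]]}
}}

```text
clock: 17.1
ee_pos: [0.4921, -0.3498, 0.0377]
eef_rot: [2.045, 2.385, 0.0]
wrist_force: [-0.3, 0.1, -0.3]
opening: 0.0259
grip_force: 0.0
```

Emit:
{"op": "step_hand", "data": {
  "steps": {"offsets": [[0.026,0,0,-0.01,0,0,0],[0.026,0,0,-0.03,0,0,0],[0.026,0,0,-0.06,0,0,0],[0.026,-0.0,0,-0.11,0,0,0],[0.026,-0.04,0,-0.15,0,0,0],[0.026,-0.07,0.0,-0.18,0,0,0],[0.026,-0.07,0.0,-0.18,0,0,0],[0.026,-0.07,0.0,-0.18,0,0,0],[0.026,-0.07,0.0,-0.18,0,0,0]]}
}}

```text
clock: 18.23
ee_pos: [0.5026, -0.4173, 0.2166]
eef_rot: [-2.042, -2.384, -0.001]
wrist_force: [0.4, 0.2, -0.0]
opening: 0.0263
grip_force: 0.0
```

```bash
python3 - <<'E'
from h import *
im=ctrl.get_image("wrist")[:,:,::-1]
cv2.imwrite("pics/w4.png",cv2.resize(im[:260,150:550],None,fx=2,fy=2,interpolation=cv2.INTER_CUBIC))
E
```

```text
(no output)
```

View pics/w4.png

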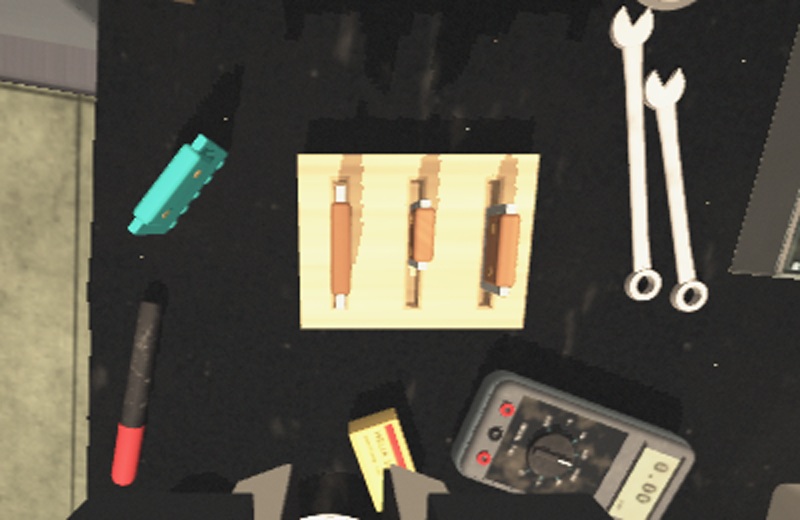

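The coarse leaf stands back in its slot at (341,247), released, and the other leaves and bystanders are undisturbed.

```bash
python3 -c "
from bench import ctrl
print(ctrl.hand_in())"
```

```text
the job is handed in; nothing more can be done
None
```

The coarse leaf went fully home in the spindle thread and was held there at about 10 N for 1.25 s; it now stands released in its own slot, with nothing else visibly disturbed, and the job was handed in at about 18 s (no verdict came back).

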